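# Shut and bolt the brass bin

## Task

The brass tees are all sorted: push their tilting bin fully shut with the fingertips, then push its brass bolt fully home across the front. Leave the bin of black couplings standing open as it is with its bolt drawn back, and do not disturb the loose fittings or the cup on the bench.

Things in the scene. Friction and masses are not known exactly. Their poses are not given: they have to be found in the camera images.
- brass_rack: Fixed green steel rack holding the tilting steel bin full of small brass tees, a brass tee as sample on the post at the middle of its back. 150 mm wide (y), 125 mm deep (x from 0 to 125), cheeks 150 mm high, open at top; the sample at the back reaches 153 mm up. Origin on the bench at the middle of the front; own x points to the back, y to the left seen from the front, z up. The racks stand turned up to 12 degrees either way and may have swapped places.
- brass_bin (a joint): Hinge of the brass bin, rad: 0 = shut (front upright, flush with the front of the rack; a stop), positive = top leaning out towards the rack's -x, up to 0.9. The hinge line runs along the rack's y at rack x 0, z 12 mm. It is stiff: the bin stays where it is left; a push of about 3 to 8 N at the top of its front shuts it.
- brass_edge (a point): Middle of the top edge of the brass bin's flat, smooth front sheet (130 mm wide, 3 mm thick), on its outer face, 138 mm from the hinge line: 150 mm above the bench when shut.
- brass_bolt (a joint): Brass slide bolt at the rack's right (-y) side, m: 0 = drawn fully back, clear of the bin; 0.036 = fully home (a stop), its bar lying 30 mm across the front of the bin. Slides along the rack's +y. Stays where it is left; needs about 1.5 N.
- brass_knob (a point): Top centre of the upright round brass knob of the brass bolt: 12 mm diameter at the top 8 mm, 10 mm below; 178 mm above the bench. Drawn back it is at rack x -6, y -115 mm. The knob rises 42 mm clear above the bolt's bar (bar top 136 mm, its mounting plate top 146 mm, at rack x 0 to 4, y -135 to -73 mm).
- black_rack: Fixed green steel rack holding the tilting steel bin full of small black iron couplings, a black coupling as sample on the post at the middle of its back. 150 mm wide (y), 125 mm deep (x from 0 to 125), cheeks 150 mm high, open at top; the sample at the back reaches 153 mm up. Origin on the bench at the middle of the front; own x points to the back, y to the left seen from the front, z up. The racks stand turned up to 12 degrees either way and may have swapped places.
- black_bin (a joint): Hinge of the black bin, rad: 0 = shut (front upright, flush with the front of the rack; a stop), positive = top leaning out towards the rack's -x, up to 0.9. The hinge line runs along the rack's y at rack x 0, z 12 mm. It is stiff: the bin stays where it is left; a push of about 3 to 8 N at the top of its front shuts it.
- black_edge (a point): Middle of the top edge of the black bin's flat, smooth front sheet (130 mm wide, 3 mm thick), on its outer face, 138 mm from the hinge line: 150 mm above the bench when shut.
- black_bolt (a joint): Brass slide bolt at the rack's right (-y) side, m: 0 = drawn fully back, clear of the bin; 0.036 = fully home (a stop), its bar lying 30 mm across the front of the bin. Slides along the rack's +y. Stays where it is left; needs about 1.5 N.
- black_knob (a point): Top centre of the upright round brass knob of the black bolt: 12 mm diameter at the top 8 mm, 10 mm below; 178 mm above the bench. Drawn back it is at rack x -6, y -115 mm. The knob rises 42 mm clear above the bolt's bar (bar top 136 mm, its mounting plate top 146 mm, at rack x 0 to 4, y -135 to -73 mm).
- stopper: Loose chrome drain stopper, 46 mm wide, 38 mm high, standing between the racks. Origin under its centre.
- loose_tee: Loose brass tee lying on the bench, 56 mm long, 41 mm across with the branch, 27 mm high. Origin on the bench under its middle.
- loose_coupling: Loose black iron coupling standing on end, 36 mm wide, 38 mm high. Origin under its centre.
- cup: Tin cup holding copper ferrules, 66 mm wide, about 62 mm high. Origin under its centre.
Not all that is in view belongs to the job. Of the things that look like the loose_coupling, the smaller one is meant.

How it is judged (in metres and radians):
On the way, in this order (a step that is already met when the one before it is completed fails the run):
1. the brass tee bin is pushed shut (value of joint brass_bin below 0.05 rad), for 0.2 s.
2. its bolt is pushed home (value of joint brass_bin below 0.05 rad and value of joint brass_bolt above 0.03 m), for 0.2 s.
At the end, for the whole second after the job is handed in: brass tee bin shut within 0.05 rad (7 mm at its top), its bolt within 6 mm of fully home, the black coupling bin still open with its bolt drawn back, everything at rest (all of step 2 and value of joint black_bin above 0.3 rad and value of joint black_bolt below 0.018 m and linear speed of each of stopper, loose_tee, loose_coupling, cup below 0.02 m/s); the robot touches nothing.
It fails at once if the bolt is shot before the bin is shut (value of joint brass_bolt above 0.018 m and value of joint brass_bin above 0.1 rad).
It fails at once if the black coupling bin is moved (15 mm at its top edge) (distance of black_edge from where it was at the start of the episode above 0.015 m).
It fails at once if the black coupling bin's bolt is moved by 10 mm (distance of black_knob from where it was at the start of the episode above 0.01 m).
It fails at once if the stopper, loose tee, loose coupling or cup is lifted or moved by more than 20 mm (distance of any of stopper, loose_tee, loose_coupling, cup from where it was at the start of the episode above 0.02 m).
It also fails if it takes over 45 s, if anything falls off the work surface, if the arm or the gripper's body presses on something with over 40 N, if the wrist force passes 120 N, or if a joint passes its speed limit or range.

## Robot

A 6-joint arm with a two-finger parallel gripper is mounted at the origin on the work surface. World frame = base frame: x ahead of the robot, y to its left, z up, the work surface at z = 0. Lengths are in m, angles in degrees, forces in N, time in s.
With the tool pointing down it reaches from about 0.4 to 0.825 m from the base axis. Payload 7 kg.
Tool frame: the origin (TCP) lies midway between the tips of the shut fingers; the grasp point (between the pads) lies ctrl.tcp_to_grasp behind it (ctrl.tcp_to_grasp is the distance from the TCP to the grasp point, in m); z points along the fingers, y is the line along which they close (so a half turn about z gives the same grasp; the last joint's range is limited). The gripper opens to 88 mm and grips with 3 to 60 N. Pads are 19 mm wide; open, the fingers measure 130 mm over their backs; the gripper's body (78 mm by 193 mm) begins 47 mm behind the grasp point.
Start: joints at [16.507, 20.546, 0.682, 0, -70.136, -16.507], TCP at [0.675, -0, 0.227] pointing down, gripper open.
Joint ranges: [-176.03, 176.03], [-82.01, 121.73], [-58.28, 71.71], [-173.87, 95.51], [-174.79, -0.11], [-173.66, 173.66]. Speed limits (degrees/s): [136.94, 136.94, 172.46, 180, 180, 180].

## Interface

Orientations are given as [roll, pitch, yaw] about the fixed x, y, z axes, in that order (R = Rz(yaw) Ry(pitch) Rx(roll)).
In Python, from plant import ctrl, imaging, close_job gives the robot as it stands.
- The arm moves only by the shell command python3 -m crank 'ROWS'. ROWS is JSON, a list of rows, each a list of 3 entries, a list of its own where there are three numbers: the shift along the world's x, y, z in m, then the turn, a rotation vector about the world's x, y, z in degrees, then the opening, from -1 (shut) to 1 (fully open), so that 0 is half open. A call has 1 to 12 rows; each row shifts and turns the commanded pose from where the row before left it; what a row does not reach is not made up. A row lasts 1/10 s, in which the tool goes at most 50 mm and 8.59 degrees, less where a joint would pass 70% of its speed; a pose out of reach is approached as far as the arm can. A call is refused whole if a number of a shift passes 0.05 or a number of a turn 8.59, either way. A call with a gripper value outside its range is refused whole. The fingers move at their own pace and stop on an object; the grip force is fixed at half the most. Time passes only in rows, so rows that do not move let the fingers close. It gives the time, the measured TCP pose, the force, the opening and the grip force at its end, in the units of the state.
- ctrl.get_obs(): the state, without advancing time (a new reading comes with each control period).
- imaging.snapshot(name): name is "scene" or "side" or "wrist"; returns (picture, depth): 384x512x3 uint8, blue, green, red; 384x512 float32, m along the optical axis (not along the pixel's ray), 0 where there is no reading.
- imaging.camera_model(name): a dict with "mtx" (3x3 intrinsics, pixels), "R" (3x3) and "t" (3): a world point X has camera coordinates R X + t. Camera axes: x right, y down, z forward; pixel columns grow to the right and rows downward; lengths in m; the calibration is good to about 2 mm. A picture is of the moment at which its call begins: read the wrist's pose just before it. camera_model takes no time and is no camera call; for the wrist camera it gives the pose at the moment of the call.
- close_job(): hands the job in; it is judged then, once.
The state is a dict: "clock": time; "joint_pos": joint angles; "qvel": joint speeds; "tau": joint torques, N m; "tool_pos": TCP position; "orientation": TCP orientation; "force": force on the tool from outside, world axes, zero at the start; "moment": the same for the moment, N m; "opening": finger opening in m; "gripper_force": force on a finger pad.
Only numpy, scipy, OpenCV 4.12 (cv2) and the standard library are available. Lean on these libraries where they do the work, as an engineer would, in place of code of your own. Each camera call takes 0.05 s, during which the arm holds its last target. There are 200 camera calls.

## Working session

There is one attempt and no reset: what is moved stays moved. The work goes in short steps, Python scripts to look and compute and a shell command to move; the robot and the scene stay as the last step left them, time stands still between calls to the robot, and variables do not carry over. Pictures are saved under pics/ and viewed, at most 10 in all, crops included, and the job is handed in when it is done.

```bash
mkdir -p pics; python3 - <<'E'
from plant import ctrl, imaging
import cv2,numpy as np
for n in("scene","side"):
    p,d=imaging.snapshot(n); m=imaging.camera_model(n)
    cv2.imwrite(f"pics/{n}0.png",p); np.savez(f"pics/{n}0.npz",p=p,d=d,**m)
    print(n,-m["R"].T@m["t"])
o=ctrl.get_obs();print(o["clock"],o["tool_pos"],o["orientation"],o["force"],o["opening"],ctrl.tcp_to_grasp)
E
```

```text
scene [ 1.22660129 -0.38203161  0.96444018]
side [ 0.18408657 -0.39741164  0.77487319]
0.1 [ 6.74584351e-01 -5.79017535e-06  2.25741076e-01] [ 1.79918552e+02 -6.22952393e-03 -9.00070401e+01] [-0.29096926 -0.4576628   0.22726341] 0.08764960520995395 0.0188
```

View pics/scene0.png

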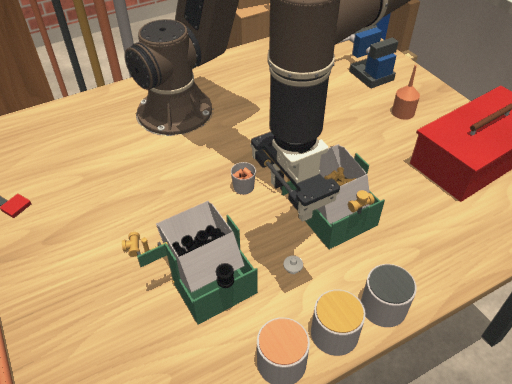

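View pics/side0.png

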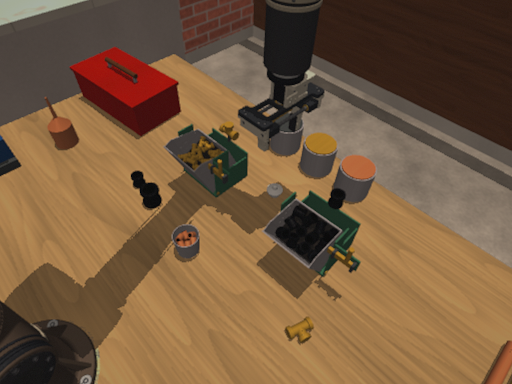

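The side view shows the brass tee bin at (205,155), tee sample at (229,130), its bolt knob near (219,170). The black coupling bin is at (310,235), its knob near (343,258). The cup is at (186,242), stopper at (275,188), couplings at (137,178) and (150,195), and loose tee at (300,330).
Candidates for the target: the bin at (205,155) with brass tees and a tee sample, or the bin at (310,235) with black couplings and a black sample. I choose the first and will check it in a crop.

```bash
cat > h.py <<'E'
import numpy as np,cv2
def cloud(f):
    z=np.load(f);d=z["d"];K=z["mtx"];v,u=np.mgrid[:384,:512]
    c=np.stack([(u-K[0,2])/K[0,0]*d,(v-K[1,2])/K[1,1]*d,d],-1)
    return z["p"],(c-z["t"])@z["R"],d>0
E
python3 - <<'E'
from h import *
p,X,ok=cloud("pics/side0.npz")
cv2.imwrite("pics/c1.png",cv2.resize(p[110:210,150:280],None,fx=6,fy=6,interpolation=cv2.INTER_CUBIC))
for n in("side","scene"):
    p,X,ok=cloud(f"pics/{n}0.npz")
    h=cv2.cvtColor(p,cv2.COLOR_BGR2HSV)
    g=(h[...,0]>65)&(h[...,0]<95)&(h[...,1]>90)&ok&(X[...,2]>.01)&(X[...,2]<.2)
    k,l,s,c=cv2.connectedComponentsWithStats(g.astype(np.uint8))
    for i in range(1,k):
        if s[i,4]>60:
            P=X[l==i]; top=P[(P[:,2]>.14)&(P[:,2]<.156)]
            print(n,s[i],P.min(0).round(3),P.max(0).round(3))
            if len(top)>5:
                print(cv2.minAreaRect(top[:,:2].astype(np.float32)*1000))
    b=(h[...,0]>12)&(h[...,0]<30)&(h[...,1]>120)&ok&(X[...,2]>.155)&(X[...,2]<.185)
    k,l,s,c=cv2.connectedComponentsWithStats(b.astype(np.uint8))
    for i in range(1,k):
        if s[i,4]>5: 
            P=X[l==i]; print("brass",s[i],P.mean(0).round(4),P.max(0).round(3), P[P[:,2]>.174].mean(0).round(4))
E
```

```text
side [209 129  38  63 931] [0.561 0.051 0.01 ] [0.685 0.262 0.153]
((571.4437255859375, 92.59545135498047), (76.69377136230469, 38.76871109008789), 54.186363220214844)
side [ 302  191   58   65 1021] [ 0.588 -0.278  0.011] [ 0.713 -0.096  0.154]
((609.9622802734375, -250.65426635742188), (59.59263610839844, 25.575244903564453), 30.766250610351562)
side [281 193  14  17  67] [ 0.585 -0.104  0.129] [ 0.631 -0.099  0.152]
((607.5318603515625, -102.70220184326172), (44.57894515991211, 3.8644769191741943), 5.551628589630127)
side [322 258  14  17  73] [ 0.59 -0.25  0.01] [ 0.633 -0.237  0.082]
brass [228 121   5   2   7] [0.6891 0.1908 0.1559] [0.694 0.196 0.157] [nan nan nan]
brass [218 159   4  10  35] [0.5537 0.0749 0.1706] [0.558 0.081 0.181] [0.5539 0.0752 0.1785]
brass [347 247   8  11  54] [ 0.5827 -0.2871  0.1717] [ 0.59  -0.282  0.181] [ 0.5838 -0.2869  0.1781]
brass [141 237   7  11  51] [ 0.5861 -0.2872  0.171 ] [ 0.591 -0.282  0.181] [ 0.5852 -0.2872  0.1773]<stdin>:19: RuntimeWarning: Mean of empty slice.
  ret = um.true_divide(
```

View pics/c1.png

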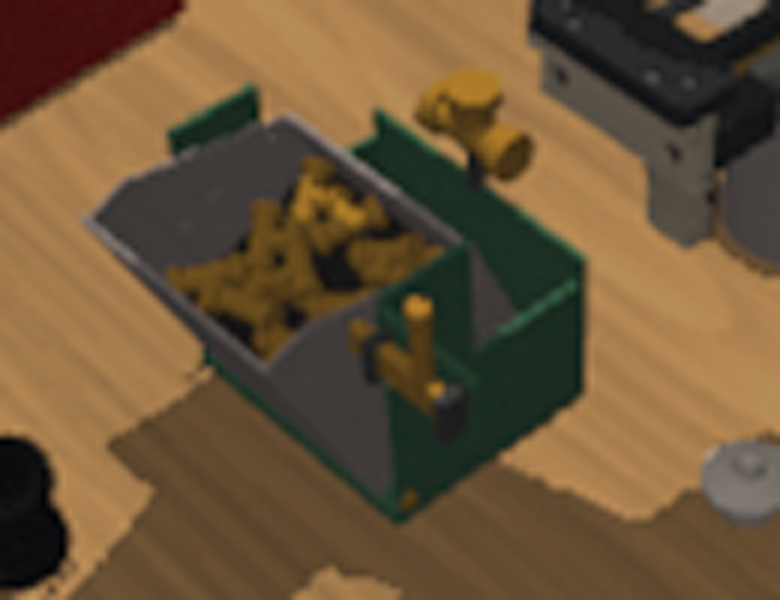

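The crop confirms it: the bin is full of brass tees, leans out, and has a tee sample behind. The knob top is at crop (418,303), bolt drawn back.

```bash
python3 - <<'E'
from h import *
p,X,ok=cloud("pics/side0.npz")
h=cv2.cvtColor(p,cv2.COLOR_BGR2HSV)
def plane(poly,name,sel):
    m=np.zeros((384,512),np.uint8);cv2.fillPoly(m,[(np.array(poly)/6+[150,110]).astype(np.int32)],1)
    P=X[(m>0)&ok&sel]
    for _ in range(4):
        c=P.mean(0);n=np.linalg.svd(P-c)[2][2];r=abs((P-c)@n);P=P[r<=max(.002,2*np.median(r))]
    print(name,len(P),c.round(4),n.round(4),r.std().round(4));return c,n
green=(h[...,0]>65)&(h[...,0]<95)
c,n=plane([(480,380),(570,300),(570,380),(420,500),(410,440)],"cheek",green)
print("yaw from cheek normal",np.degrees(np.arctan2(-n[0]*np.sign(n[1]),abs(n[1]))))
plane([(400,140),(570,260),(510,300),(400,190)],"back inner",green)
plane([(110,215),(150,190),(270,160),(170,260)],"front sheet inner",h[...,1]<90)
# rim pixels
for q in [(90,218),(130,255),(180,300),(225,335),(265,368),(285,118),(255,87),(172,135),(418,303)]:
    u,v=np.round(np.array(q)/6+[150,110]-.4).astype(int);print(q,[X[v+j,u+i].round(3).tolist() for j,i in((0,0),(0,1),(-1,0))])
# other objects: positions of tops, brass rack front bottom
for nm,(u,v) in dict(small_coup=(137,176),coup2=(149,190),cup=(186,235),stop=(275,186),bottomcorner=(216,195)).items(): print(nm,X[v,u].round(3))
E
```

```text
cheek 230 [0.6227 0.1059 0.0469] [ 0.1903 -0.9035 -0.3839] 0.0023
yaw from cheek normal 11.893254066052071
back inner 235 [0.6819 0.1887 0.0696] [0.9999 0.011  0.0064] 0.0005
front sheet inner 187 [0.5571 0.249  0.1158] [ 0.0073 -1.     -0.0043] 0.0005
(90, 218) [[0.509, 0.246, 0.14], [0.514, 0.251, 0.134], [0.511, 0.249, 0.141]]
(130, 255) [[0.507, 0.217, 0.14], [0.507, 0.212, 0.143], [0.509, 0.219, 0.14]]
(180, 300) [[0.509, 0.182, 0.134], [0.508, 0.174, 0.141], [0.509, 0.18, 0.14]]
(225, 335) [[0.508, 0.15, 0.14], [0.51, 0.148, 0.141], [0.551, 0.221, 0.062]]
(265, 368) [[0.507, 0.12, 0.143], [0.51, 0.12, 0.14], [0.51, 0.124, 0.141]]
(285, 118) [[0.619, 0.251, 0.133], [0.622, 0.25, 0.132], [0.711, 0.388, 0.002]]
(255, 87) [[0.611, 0.26, 0.15], [0.715, 0.414, 0.001], [0.613, 0.262, 0.151]]
(172, 135) [[0.563, 0.261, 0.147], [0.565, 0.258, 0.149], [0.564, 0.261, 0.151]]
(418, 303) [[0.555, 0.078, 0.179], [0.557, 0.077, 0.179], [0.558, 0.081, 0.178]]
small_coup [0.431 0.3   0.038]
coup2 [0.42  0.217 0.056]
cup [0.408 0.041 0.047]
stop [0.69  0.006 0.038]
bottomcorner [0.563 0.113 0.009]
```

Rack yaw is about 0.6°, so nearly square to the world. Its front is at x 0.561 and centre y ≈ 0.188. The bin edge is at x 0.508, z 0.14, and the knob at (0.555, 0.075).

```bash
python3 -m crank '[[[-0.031,0.027,0],[0,0,0],-1],[[-0.031,0.027,0],[0,0,0],-1],[[-0.031,0.027,0],[0,0,0],-1],[[-0.031,0.027,0],[0,0,0],-1],[[-0.031,0.027,0],[0,0,0],-1],[[-0.031,0.027,0],[0,0,0],-1],[[-0.031,0.027,0],[0,0,0],-1],[[0,0,0],[0,0,0],-1],[[0,0,0],[0,0,0],-1]]'
```

```text
clock: 1.0
tool_pos: [0.4574, 0.1897, 0.2268]
orientation: [-180.0, 0.0, -89.9]
force: [1.3, 0.1, 0.3]
opening: 0.0211
gripper_force: 0.0
```

```bash
python3 -m crank '[[[0,0,-0.03],[0,0,0],-1],[[0,0,-0.03],[0,0,0],-1],[[0,0,-0.03],[0,0,0],-1],[[0,0,-0.012],[0,0,0],-1],[[0,0,0],[0,0,0],-1],[[0,0,0],[0,0,0],-1]]'
python3 - <<'E'
from plant import imaging
import cv2,numpy as np
a=imaging.snapshot("side")[0];b=imaging.snapshot("scene")[0]
cv2.imwrite("pics/s1.png",np.hstack([cv2.resize(a[60:260,60:320],None,fx=1.5,fy=1.5),cv2.resize(b[60:260,200:460],None,fx=1.5,fy=1.5)]))
E
```

```text
clock: 1.6
tool_pos: [0.4589, 0.1889, 0.1253]
orientation: [-180.0, -0.0, -90.0]
force: [0.9, 0.2, -0.5]
opening: 0.0006
gripper_force: 0.0
```

View pics/s1.png

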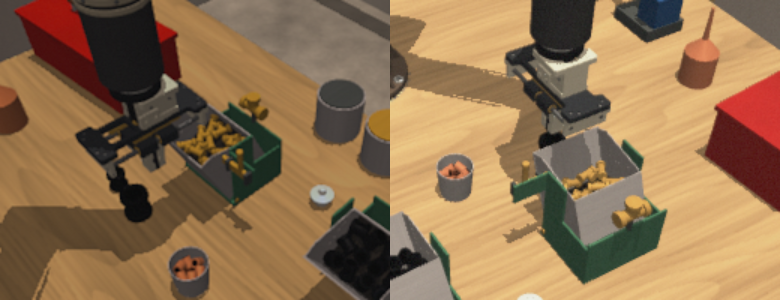

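The picture shows the closed fingers in front of the bin's sheet, with the long gripper body above everything. Next I push along +x.

```bash
python3 -m crank '[[[0.01,0,0],[0,0,0],-1],[[0.01,0,0],[0,0,0],-1],[[0.01,0,0],[0,0,0],-1],[[0.01,0,0],[0,0,0],-1],[[0.01,0,0],[0,0,0],-1],[[0.01,0,0],[0,0,0],-1]]'
```

```text
clock: 2.3
tool_pos: [0.5188, 0.1889, 0.1245]
orientation: [180.0, -0.0, -90.0]
force: [-1.4, 0.1, 2.8]
opening: 0.0005
gripper_force: 1.3
```

```bash
python3 -m crank '[[[0.006,0,0],[0,0,0],-1],[[0.006,0,0],[0,0,0],-1],[[0.005,0,0],[0,0,0],-1],[[0,0,0],[0,0,0],-1]]'
python3 - <<'E'
from plant import imaging
import cv2,numpy as np
a,d=imaging.snapshot("side");m=imaging.camera_model("side");np.savez("pics/s2.npz",p=a,d=d,**m);b=imaging.snapshot("scene")[0]
cv2.imwrite("pics/s2.png",np.hstack([cv2.resize(a[90:210,130:260],None,fx=3,fy=3),cv2.resize(b[120:240,270:400],None,fx=3,fy=3)]))
E
```

```text
clock: 2.7
tool_pos: [0.5356, 0.189, 0.1244]
orientation: [-180.0, -0.0, -90.0]
force: [-0.4, -0.6, -0.5]
opening: 0.0006
gripper_force: 0.0
```

View pics/s2.png

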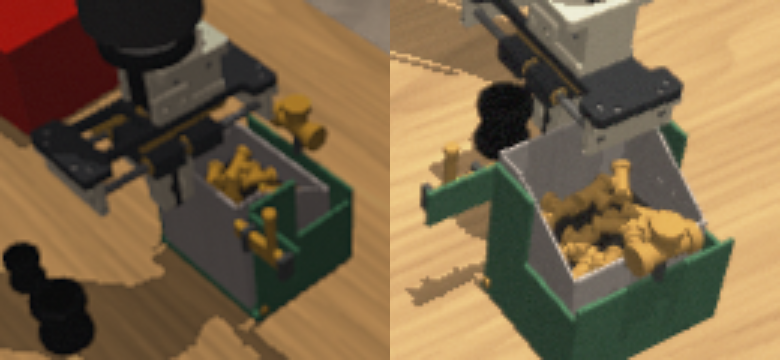

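The bin is now almost upright, with its rim just short of the right cheek's front (left half, about (165,215)). I continue to the stop.

```bash
for i in 1; do python3 -m crank '[[[0.004,0,0],[0,0,0],-1],[[0.004,0,0],[0,0,0],-1]]'; done; python3 -m crank '[[[0.003,0,0],[0,0,0],-1]]'; python3 -m crank '[[[0.003,0,0],[0,0,0],-1]]'
```

```text
clock: 3.0
tool_pos: [0.5422, 0.1888, 0.1244]
orientation: [179.9, -0.0, -90.0]
force: [-20.2, 4.0, 11.1]
opening: 0.0006
gripper_force: 10.5
clock: 3.1
tool_pos: [0.5423, 0.1886, 0.1242]
orientation: [179.6, -0.1, -90.0]
force: [-31.5, 8.0, 21.4]
opening: 0.0004
gripper_force: 16.5
clock: 3.2
tool_pos: [0.5424, 0.1885, 0.1242]
orientation: [179.3, -0.1, -90.0]
force: [-45.6, 10.2, 31.5]
opening: 0.0004
gripper_force: 23.9
```

The bin is hard against its stop: position stays at 0.542 while the force rises. Now I back off, lift, and move beside the knob.

```bash
python3 -m crank '[[[-0.025,0,0],[0,0,0],-1],[[-0.03,0,0],[0,0,0],-1],[[0,0,0.045],[0,0,0],-1],[[0,0,0.045],[0,0,0],-1],[[0.025,-0.049,0],[0,0,0],-1],[[0.025,-0.049,0],[0,0,0],-1],[[0,-0.049,0],[0,0,0],-1],[[0,0,0],[0,0,0],-1],[[0,0,0],[0,0,0],-1]]'
python3 - <<'E'
from plant import imaging
from h import *
a,d=imaging.snapshot("side");m=imaging.camera_model("side");np.savez("pics/s3.npz",p=a,d=d,**m);b=imaging.snapshot("scene")[0]
cv2.imwrite("pics/s3.png",np.hstack([cv2.resize(a[90:210,150:280],None,fx=3,fy=3),cv2.resize(b[120:240,270:400],None,fx=3,fy=3)]))
p,X,ok=cloud("pics/s3.npz");h=cv2.cvtColor(p,cv2.COLOR_BGR2HSV)
w=(h[...,0]>12)&(h[...,0]<30)&(h[...,1]>120)&ok&(X[...,2]>.165)&(X[...,2]<.185)&(abs(X[...,0]-.555)<.02)
print("knob",w.sum(),X[w].mean(0))
w=ok&(abs(X[...,1]-.185)<.05)&(abs(X[...,2]-.10)<.03)&(X[...,0]<.6)&(X[...,0]>.5)
P=X[w];print("sheet",len(P),np.polyfit(P[:,2],P[:,0],1),np.polyfit(P[:,1],P[:,0],1))
E
```

```text
clock: 4.1
tool_pos: [0.5397, 0.0497, 0.2147]
orientation: [-180.0, 0.0, -90.1]
force: [-1.2, -0.7, 0.8]
opening: 0.0007
gripper_force: 0.0
knob 9 [0.55236024 0.0739125  0.1713847 ]
sheet 150 [0.00748487 0.56033539] [-0.01148526  0.56294372]
```

View pics/s3.png

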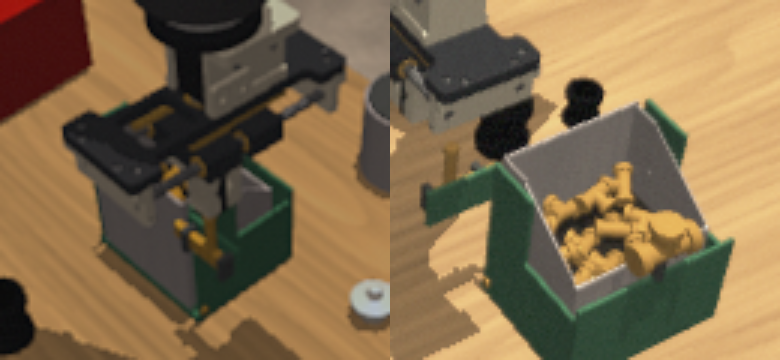

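The sheet slope is 0.007 rad, so the bin is shut. The picture shows the knob (left half, about (208,225)) still drawn back and the fingers on its -y side. I shift a little, go down, then push along +y.

```bash
python3 -m crank '[[[0.006,-0.012,0],[0,0,0],-1],[[0,0,-0.02],[0,0,0],-1],[[0,0,-0.02],[0,0,0],-1],[[0,0,-0.017],[0,0,0],-1],[[0,0,0],[0,0,0],-1]]' && python3 -m crank '[[[0,0.01,0],[0,0,0],-1],[[0,0.01,0],[0,0,0],-1],[[0,0.008,0],[0,0,0],-1],[[0,0.008,0],[0,0,0],-1]]'
```

```text
clock: 4.7
tool_pos: [0.5442, 0.039, 0.1553]
orientation: [179.8, -0.1, -89.9]
force: [-1.3, 0.5, -0.0]
opening: 0.0007
gripper_force: 0.0
clock: 5.1
tool_pos: [0.546, 0.076, 0.1585]
orientation: [-179.9, 0.0, -90.0]
force: [0.9, -1.2, 1.2]
opening: 0.0004
gripper_force: 0.8
```

```bash
python3 -m crank '[[[0,0.007,0],[0,0,0],-1],[[0,0.007,0],[0,0,0],-1],[[0,0.004,0],[0,0,0],-1]]'; python3 -m crank '[[[0,0.003,0],[0,0,0],-1]]';python3 -m crank '[[[0,0.002,0],[0,0,0],-1]]'
```

```text
clock: 5.4
tool_pos: [0.5453, 0.0919, 0.158]
orientation: [180.0, -0.2, -90.0]
force: [3.6, -19.8, 5.0]
opening: 0.0005
gripper_force: 10.0
clock: 5.5
tool_pos: [0.5451, 0.0923, 0.1581]
orientation: [179.9, -0.4, -90.0]
force: [5.6, -28.6, 5.4]
opening: 0.0005
gripper_force: 14.3
clock: 5.6
tool_pos: [0.545, 0.0926, 0.1582]
orientation: [179.9, -0.5, -90.0]
force: [6.9, -32.7, 6.0]
opening: 0.0001
gripper_force: 16.6
```

Stopped at 0.092 with the force rising, so it is at the stop. I back off, rise clear and verify.

```bash
python3 -m crank '[[[0,-0.02,0],[0,0,0],-1],[[0,-0.02,0],[0,0,0],-1],[[0,0,0.04],[0,0,0],-1],[[0,0,0.04],[0,0,0],-1],[[0.04,-0.025,0.04],[0,0,0],-1],[[0.04,-0.025,0.04],[0,0,0],-1],[[0.04,-0.025,0.03],[0,0,0],-1],[[0,0,0],[0,0,0],-1],[[0,0,0],[0,0,0],-1],[[0,0,0],[0,0,0],-1]]'
python3 - <<'E'
from plant import imaging
from h import *
a,d=imaging.snapshot("side");m=imaging.camera_model("side");np.savez("pics/s4.npz",p=a,d=d,**m)
cv2.imwrite("pics/s4.png",cv2.resize(a[90:350,110:390],None,fx=2,fy=2))
p,X,ok=cloud("pics/s4.npz");h=cv2.cvtColor(p,cv2.COLOR_BGR2HSV)
w=(h[...,0]>12)&(h[...,0]<30)&(h[...,1]>120)&ok&(X[...,2]>.16)&(X[...,2]<.185)
for i in(.555,.585):
    P=X[w&(abs(X[...,0]-i)<.012)];print("knob",len(P),P.mean(0).round(4))
w=ok&(abs(X[...,1]-.2)<.05)&(abs(X[...,2]-.10)<.03)&(X[...,0]<.6)&(X[...,0]>.5)
P=X[w];print("sheet",len(P),np.polyfit(P[:,2],P[:,0],1))
E
```

```text
clock: 6.6
tool_pos: [0.645, -0.0044, 0.3278]
orientation: [179.9, 0.0, -90.0]
force: [-0.2, -0.4, -0.2]
opening: 0.0005
gripper_force: 0.0
knob 30 [0.5533 0.1057 0.1731]
knob 47 [ 0.5829 -0.287   0.1743]
sheet 320 [0.10159194 0.55285251]
```

View pics/s4.png

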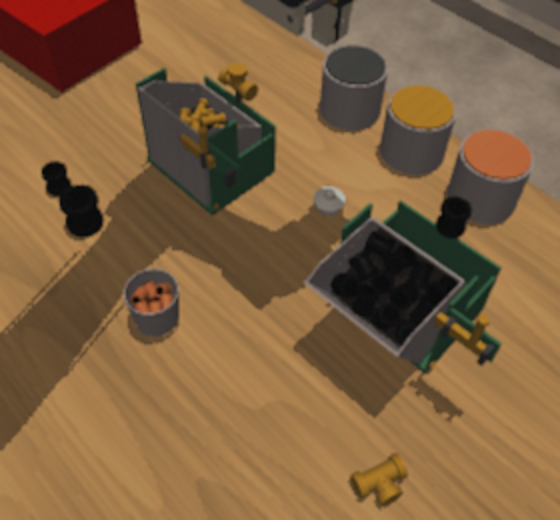

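The picture shows the brass bin upright with the bolt across it at (200,145), and the black bin and loose parts as before. I measure the knob travel and sheet tilt more carefully against the first picture.

```bash
python3 - <<'E'
from plant import imaging
from h import *
for n in("scene",):
    a,d=imaging.snapshot(n);m=imaging.camera_model(n);np.savez("pics/t4.npz",p=a,d=d,**m)
for f in("side0","s4","t4"):
    p,X,ok=cloud(f"pics/{f}.npz");h=cv2.cvtColor(p,cv2.COLOR_BGR2HSV)
    w=(h[...,0]>12)&(h[...,0]<30)&(h[...,1]>120)&ok&(X[...,2]>.155)&(X[...,2]<.185)&(X[...,1]>.05)&(X[...,1]<.15)&(abs(X[...,0]-.555)<.015)
    P=X[w];print(f,len(P),np.median(P,0).round(4),P.min(0).round(4),P.max(0).round(4),P[P[:,2]>.174].mean(0).round(4))
    v,u=np.nonzero(w);print(" px",u.mean(),v.min(),v.max())
p,X,ok=cloud("pics/s4.npz")
for z in(.03,.05,.07,.09,.11,.125,.135,.142,.148):
    P=X[ok&(abs(X[...,1]-.205)<.04)&(abs(X[...,2]-z)<.005)&(X[...,0]<.6)&(X[...,0]>.5)];print(z,len(P),np.percentile(P[:,0],[10,50,90]).round(4))
# project expected knob top for travel 0..36 into both cameras
for f in("side0","s4","t4"):
    m=np.load(f"pics/{f}.npz")
    for t in(0,.03,.036):
        c=m["mtx"]@(m["R"]@np.array([.555,.075+t,.174])+m["t"]);print(f,t,(c[:2]/c[2]).round(1))
E
```

```text
side0 35 [0.5535 0.0744 0.1729] [0.5488 0.071  0.155 ] [0.5576 0.0811 0.1812] [0.5539 0.0752 0.1785]
 px 219.6 159 168
s4 35 [0.5527 0.105  0.1736] [0.5496 0.102  0.1553] [0.5597 0.1122 0.1807] [0.554  0.1064 0.1783]
 px 211.28571428571428 153 162
t4 46 [0.5561 0.1048 0.1713] [0.5484 0.101  0.1559] [0.5607 0.1139 0.1791] [0.5542 0.1067 0.1772]
 px 301.1521739130435 162 172
0.03 36 [0.5599 0.5609 0.5616]
0.05 39 [0.5592 0.5606 0.5618]
0.07 39 [0.5601 0.5609 0.5616]
0.09 39 [0.5597 0.5608 0.562 ]
0.11 43 [0.5597 0.5607 0.5616]
0.125 45 [0.5597 0.5607 0.5618]
0.135 49 [0.56   0.5609 0.5615]
0.142 49 [0.5598 0.5607 0.5615]
0.148 62 [0.56   0.561  0.5631]
side0 0 [219.9 162.1]
side0 0.03 [211.9 155.8]
side0 0.036 [210.3 154.5]
s4 0 [219.9 162.1]
s4 0.03 [211.9 155.8]
s4 0.036 [210.3 154.5]
t4 0 [289.8 170.1]
t4 0.03 [300.9 165.6]
t4 0.036 [303.1 164.8]
```

```bash
python3 - <<'E'
from h import *
p,X,ok=cloud("pics/s4.npz")
w=ok&(abs(X[...,0]-.561)<.006)
for z in(.03,.05,.07,.09,.11):
    P=X[w&(abs(X[...,2]-z)<.006)];y=np.sort(P[:,1]);print(z,y[[0,1,-2,-1]].round(4),(y[0]+y[-1])/2)
h=cv2.cvtColor(p,cv2.COLOR_BGR2HSV)
# bar tip: brass pixels in front of sheet, and same for knob axis at its base
w=(h[...,0]>12)&(h[...,0]<30)&(h[...,1]>120)&ok&(X[...,2]>.115)&(X[...,2]<.14)&(abs(X[...,0]-.555)<.012)&(X[...,1]>.05)
print("bar y",np.percentile(X[w][:,1],[0,5,50,95,100]).round(4),w.sum())
p,X,ok=cloud("pics/side0.npz");h=cv2.cvtColor(p,cv2.COLOR_BGR2HSV)
w=(h[...,0]>12)&(h[...,0]<30)&(h[...,1]>120)&ok&(X[...,2]>.115)&(X[...,2]<.14)&(abs(X[...,0]-.555)<.012)&(X[...,1]>.02)
print("bar0 y",np.percentile(X[w][:,1],[0,5,50,95,100]).round(4),w.sum())
E
```

```text
0.03 [0.1119 0.1125 1.1548 1.155 ] 0.6334755320233568
0.05 [-0.2075 -0.1811  1.1522  1.1545] 0.47349216906634883
0.07 [-0.2407 -0.2396  1.1532  1.1566] 0.45793934841752215
0.09 [-0.24   -0.2399  1.1558  1.1576] 0.45882770575413656
0.11 [-0.2403 -0.2402  1.1503  1.1562] 0.4579279469863717
bar y [0.091  0.0928 0.1238 0.1491 0.1676] 87
bar0 y [0.0659 0.0695 0.0917 0.12   0.122 ] 79
```

The rack's right edge is at y 0.112. That puts the home bar tip at 0.152 (seen at about 0.150) and the home knob at 0.108 (finger contact gives 0.108). The bolt started about 5 mm in and stalled hard at its stop, so it is home.

```bash
python3 -c "
from plant import close_job
print(close_job())"
```

```text
the job is handed in; nothing more can be done
None
```

I pushed the brass tee bin shut against its stop and drove its bolt home until it stalled. The black bin, its bolt and the loose parts showed no sign of being moved, and the job is handed in, though the hand-in call returned no verdict.

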